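# Calibrate the portion scale with reference weight and stylus

## Task

Calibrate the kitchen scale: stand the largest of the three steel reference weights upright in the middle of the empty weighing pan, setting it down gently, and leave it there. Then, with the stylus from the grey tray, push the left recessed key on the scale's front fully in and hold it for a second, and after that push the right recessed key fully in; do not press the middle key, which wipes the settings, and press no key before the weight is on. Finally lay the stylus back flat inside its tray; leave everything else as it stands.

Things in the scene. Friction and masses are not known exactly. Their poses are not given: they have to be found in the camera images.
- scale: steel portion scale, 170 deep (x) x 200 wide (y), fixed; body 64 mm high, pan above it to 74. Origin: centre of its footprint. Upright black front panel at x -85 mm, facing its own -x, display at y +44 to +94. Three round wells in the panel, 19 mm in diameter, axes along x, z 40 mm, y +28 (left), -2 (middle), -32 mm (right), a key in each; too narrow for fingers.
- pan_top (a point): centre of the weighing pan's upper face, 74 mm above the worktop; the pan is a level steel plate 150 x 150 mm (a 2 mm rounded rim, seen only), empty at the start. Axes as the scale's.
- pan: the weighing pan itself, 150 x 150 x 6 mm, fixed; origin at the centre of its underside, 68 mm above the worktop.
- key_left (a joint): the left recessed key (as seen facing the panel): travel of its grey round cap in m along the scale's +x, 0 = out, 0.005 = fully in. A spring pushes it out (1.5 N at first, 4 N fully in). Cap 15 mm in diameter, face 9 mm inside the well when out, centre at y +28, z 40 mm in the scale's frame.
- key_mid (a joint): the middle recessed key (as seen facing the panel): travel of its grey round cap in m along the scale's +x, 0 = out, 0.005 = fully in. A spring pushes it out (1.5 N at first, 4 N fully in). Cap 15 mm in diameter, face 9 mm inside the well when out, centre at y -2, z 40 mm in the scale's frame. Must not be pressed.
- key_right (a joint): the right recessed key (as seen facing the panel): travel of its grey round cap in m along the scale's +x, 0 = out, 0.005 = fully in. A spring pushes it out (1.5 N at first, 4 N fully in). Cap 15 mm in diameter, face 9 mm inside the well when out, centre at y -32, z 40 mm in the scale's frame.
- key_left_mouth (a point): centre of the left well's mouth, on the panel's front plane; axes as the scale's (+x points into the well).
- key_right_mouth (a point): centre of the right well's mouth, on the panel's front plane; axes as the scale's (+x points into the well).
- weight_large: the largest reference weight, polished steel, 72 mm high, 0.5 kg, loose, standing. Origin: centre of its underside, z up. Body 46 mm in diameter up to z 40; neck 18 mm in diameter; round knob 30 mm in diameter from z 56 to 72.
- weight_mid: the middle reference weight, same shape, 56 mm high, body 36 mm in diameter, 0.22 kg, loose, standing; origin at the centre of its underside. The three weights stand in a row in any order. Leave alone.
- weight_small: the smallest reference weight, same shape, 45 mm high, body 29 mm in diameter, 0.11 kg, loose, standing; origin at the centre of its underside. Leave alone.
- stylus: stylus, 150 mm long, 60 g, loose, lying flat in the tray at the start. Origin: under its axis at mid-length, on its underside (axis at z 9 mm when lying); +x points to the tip. Black square handle 18 x 18 mm from x -75 to +15, then a steel taper 16 mm long and a round pin 8 mm in diameter, ending at x +75. Centre of mass about x -20.
- stylus_tip (a point): end of the stylus's steel pin, on its axis (x +75, z 9 mm in its frame).
- stylus_butt (a point): blunt rear end of the stylus's handle, on its axis (x -75, z 9 mm).
- stylus_grip (a point): point on the axis inside the handle, 90 mm behind the tip (x -15, z 9 mm): a good place to grip.
- tray: shallow open grey plastic tray, 210 (x) x 90 (y) x 14 mm, walls and floor 4 mm, fixed to the worktop. Origin: centre of its underside; the stylus lies along its x at the start and may be laid back either way round.
- tin: food tin with a paper label, 75 mm in diameter, 110 mm high, loose bystander; origin at the centre of its underside.
- tub: open black plastic tub, 79 x 99 x 53 mm, loose bystander; origin at the centre of its underside.
- fork: steel fork, 204 x 28 x 18 mm along its x, lying loose in front of the scale; origin at the centre of its underside.
- jar_a: spice jar with green cap, 46 mm in diameter, 106 mm high, loose bystander; origin at the centre of its underside.
- jar_b: second spice jar with green cap, 46 mm in diameter, 106 mm high, loose bystander; origin at the centre of its underside.
- orange: orange, 77 mm in diameter, loose bystander; origin at the centre of its underside.
- bowl: small red bowl, 100 mm in diameter, 45 mm high, loose bystander; origin at the centre of its underside.
- wall_cab_single: dark wall cabinet over the back of the worktop, fixed: its door (a round knob stands out 30 mm) is 150 mm nearer the robot than its origin, and it is 515 mm wide, from its origin (lower edge, 460 mm above the worktop) up. A microwave hangs right of it at the same height, 50 mm nearer the robot. Keep the arm and wrist clear: work close in, do not swing out.

How it is judged:
By the outcome, as a careful person would: the job done as asked, in the order asked, and still so for the second after the job is handed in, with the robot touching nothing.
It also fails if it takes over 64 s, if anything falls off the work surface, if the arm or the gripper's body presses on something with over 40 N, if the wrist force passes 120 N, or if a joint passes its speed limit or range.

## Robot

A 6-joint arm with a two-finger parallel gripper is mounted at the origin on a cart in front of the work surface, level with it; the furniture and walls round the work are solid. World frame = base frame: x ahead of the robot, y to its left, z up, the work surface at z = 0. Lengths are in m, angles in rad, forces in N, time in s.
With the tool pointing down it reaches from about 0.35 to 0.85 m from the base axis. Payload 8.1 kg.
Tool frame: the origin (TCP) lies at the very end of the fingers, on their centre line; the grasp point (between the pads) lies ctrl.grip_point_offset behind it (ctrl.grip_point_offset is the distance from the TCP to the grasp point, in m); z points along the fingers, y is the line along which they close (so a half turn about z gives the same grasp; the last joint's range is limited). The gripper opens to 93 mm and grips with 3 to 60 N. Pads are 15 mm wide; open, the fingers measure 128 mm over their backs; the gripper's body (75 mm by 188 mm) begins 65 mm behind the grasp point.
Start: joints at [-1.217, 0.13, 1.488, -0, 1.523, -0.085], TCP at [0.255, -0.543, 0.219] pointing down, gripper open.
Joint ranges: [-2.96, 2.96], [-0.89, 2.26], [0.02, 2.5], [-1.34, 4.48], [0, 2.73], [-2.66, 2.66]. Speed limits (rad/s): [2.39, 2.39, 2.79, 3.14, 3.14, 3.14].

## Interface

Orientations are given as a unit quaternion [x, y, z, w].
In Python, from rig import ctrl gives the robot as it stands.
- The arm moves only by the shell command python3 -m pendant 'ROWS' [OPENING] [FORCE]. ROWS is JSON, a list of rows, each a list of 2 entries, a list of its own where there are three numbers: the shift along the tool's x, y, z in m, then the turn, a rotation vector about the tool's x, y, z in rad. A call has 1 to 10 rows; each row is the pose to reach, as a shift and turn from the pose commanded when the call began, along the tool's axes at that moment; what a row does not reach only later rows make up. A row lasts 1/12 s, in which the tool goes at most 41.7 mm and 7.16 degrees, less where a joint would pass 70% of its speed; a pose out of reach is approached as far as the arm can. A call with a gripper value outside its range is refused whole. OPENING is the gripper's target within -1 to 1 (shut at 1, half-way at 0, fully open at -1), set as the call begins (- or left out, the last holds). The fingers move at their own pace and stop on an object; FORCE is the grip in N (left out, the last holds). Time passes only in rows, so rows that repeat a pose let the fingers close. It gives the time, the measured TCP pose, the force, the opening and the grip force at its end, in the units of the state.
- ctrl.state(): the state, without advancing time (a new reading comes with each control period).
- ctrl.capture(name): name is "scene" or "top"; returns the picture (420x560x3 uint8, red, green, blue); there is no depth.
- ctrl.get_calibration(name): a dict with "intrinsics" (3x3 intrinsics, pixels), "origin" and "attitude" of the camera in the world. Camera axes: x right, y down, z forward; pixel columns grow to the right and rows downward; lengths in m; the calibration is good to about 2 mm. A picture is of the moment at which its call begins. get_calibration takes no time and is no camera call.
- ctrl.job_done(): hands the job in; it is judged then, once.
Trained networks look in the newest picture that a camera, given by its name, has taken for a name from the list of things; names that differ only in an ending like _2 or _b are one class to them, and where a whole thing is asked for, a point or a joint stands for the part that bears it (a point fixed in the world has none). Each returns a list of dicts, best first, with "score" (0 to 1); they miss things now and then, are a little off and sometimes report something else, mostly with a low value. They report only what shows in the picture. A call takes as long as a camera call.
- ctrl.masks_of(name, camera): "mask" (420x560 bool, what is visible of it) and "point" ([column, row] in pixels, amid what is visible of it).
The state is a dict: "time_s": time; "q": joint angles; "qd": joint speeds; "effort": joint torques, N m; "tool_pos": TCP position; "tool_rot": TCP orientation; "ft_force": force on the tool from outside, world axes, zero at the start; "torque": the same for the moment, N m; "grip_width": finger opening in m; "grasp_force": force on a finger pad.
Only numpy, scipy, OpenCV 4.12 (cv2) and the standard library are available. Lean on these libraries where they do the work, as an engineer would, in place of code of your own. Each camera call takes 0.05 s, during which the arm holds its last target. There are 200 camera calls.

## Working session

There is one attempt and no reset: what is moved stays moved. The work goes in short steps, Python scripts to look and compute and a shell command to move; the robot and the scene stay as the last step left them, time stands still between calls to the robot, and variables do not carry over. Pictures are saved under pics/ and viewed, at most 10 in all, crops included, and the job is handed in when it is done.

```bash
mkdir -p pics; ls; python3 - <<'E'
from rig import ctrl
import cv2,numpy as np
for n in("scene","top"):
    im=ctrl.capture(n); cv2.imwrite(f"pics/{n}0.png",im[:,:,::-1])
    c=ctrl.get_calibration(n); print(n,c)
    for o in("scale","weight_large","weight_mid","weight_small","stylus","tray","pan","key_left","fork"):
        for r in ctrl.masks_of(o,n)[:3]:
            ys,xs=np.nonzero(r["mask"]); print(o,round(r["score"],2),np.round(r["point"]),xs.min(),xs.max(),ys.min(),ys.max())
print(ctrl.grip_point_offset,ctrl.state())
E
```

```text
pics
scene {'intrinsics': array([[512.71387097,   0.        , 276.72816279],
       [  0.        , 512.71387097, 203.31647504],
       [  0.        ,   0.        ,   1.        ]]), 'origin': array([-0.42230216,  0.5584497 ,  0.91830234]), 'attitude': array([-0.45484243,  0.74052029, -0.42777518,  0.24850847])}
scale 0.49 [328. 270.] 319 333 256 282
scale 0.29 [248. 259.] 241 257 241 280
weight_large 0.94 [207. 326.] 196 214 309 339
weight_mid 0.74 [231. 314.] 222 238 304 327
weight_mid 0.74 [246. 349.] 222 281 333 358
weight_small 0.59 [266. 259.] 260 277 238 275
weight_small 0.58 [258. 313.] 250 261 303 320
stylus 0.9 [246. 347.] 223 280 334 357
stylus 0.23 [317. 315.] 286 337 291 329
tray 0.65 [253. 348.] 204 299 321 371
tray 0.17 [325. 268.] 320 332 257 281
pan 0.67 [335. 234.] 330 339 223 247
fork 0.65 [319. 312.] 287 338 292 330
fork 0.65 [244. 343.] 223 280 334 357
top {'intrinsics': array([[399.98659455,   0.        , 283.46285487],
       [  0.        , 399.98659455, 207.55172955],
       [  0.        ,   0.        ,   1.        ]]), 'origin': array([0.44626041, 0.00293312, 1
[... 687 characters left out ...]
235 241
0.0188 {'time_s': 1.0, 'q': array([-1.21738465e+00,  1.30418509e-01,  1.48819965e+00,  7.62695070e-06,
        1.52300797e+00, -8.53831552e-02]), 'qd': array([ 0.00065404,  0.00022096,  0.00084229, -0.00095372, -0.00026766,
        0.00058988]), 'effort': array([-3.86027534e-05, -5.59771621e+01, -4.92072415e+01,  7.69498316e-02,
        2.25889409e-02, -2.84955956e-05]), 'tool_pos': array([ 0.25494122, -0.54314348,  0.21862434]), 'tool_rot': array([ 9.76028813e-01,  2.17641347e-01,  1.53819695e-06, -1.70994272e-05]), 'ft_force': array([0.25317969, 0.62204867, 0.66654748]), 'torque': array([-0.03631832,  0.00603744, -0.02869093]), 'grasp_force': 0.0, 'grip_width': 0.09295348834439882}
```

```bash
python3 - <<'E'
import cv2
a=cv2.imread("pics/top0.png")[175:305,190:400]; cv2.imwrite("pics/t1.png",cv2.resize(a,None,fx=3.8,fy=3.8,interpolation=2))
a=cv2.imread("pics/scene0.png")[200:380,180:390]; cv2.imwrite("pics/s1.png",cv2.resize(a,None,fx=3.3,fy=3.3,interpolation=2))
E
```

```text
(no output)
```

View pics/t1.png

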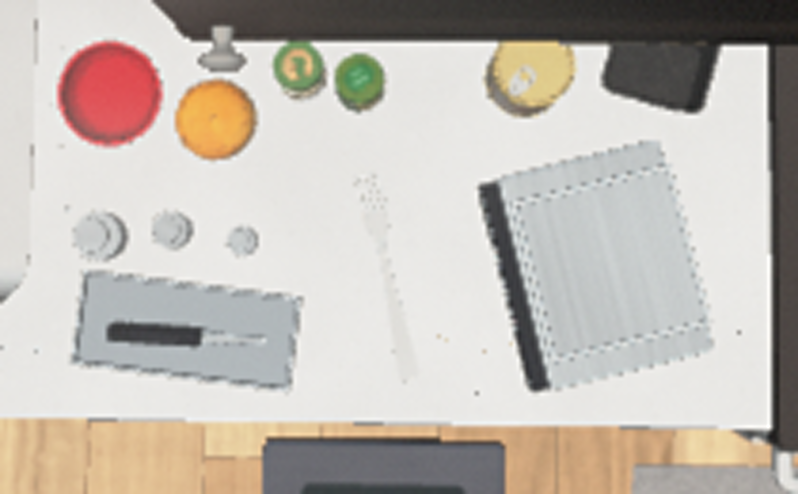

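View pics/s1.png

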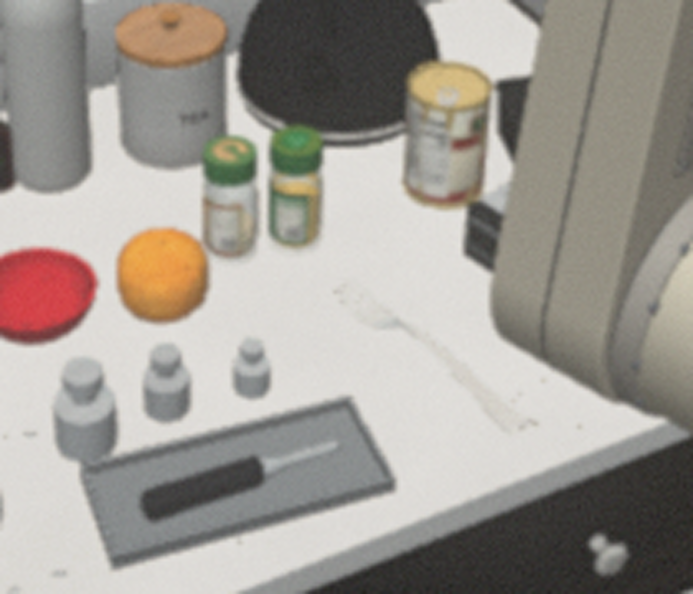

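```bash
cat > h.py <<'E'
from rig import ctrl
import cv2,numpy as np
from scipy.spatial.transform import Rotation as R
def cam(n):
    c=ctrl.get_calibration(n); return np.array(c["intrinsics"]),np.array(c["origin"]),R.from_quat(c["attitude"]).as_matrix()
def ray(n,p,z):
    K,o,A=cam(n); d=A@np.linalg.inv(K)@np.array([p[0],p[1],1.]); return (o+d*(z-o[2])/d[2])
def proj(n,P):
    K,o,A=cam(n); c=(np.atleast_2d(P)-o)@A@K.T; return c[:,:2]/c[:,2:]
def rect(n,mask,z):
    ys,xs=np.nonzero(mask); P=np.array([ray(n,(x,y),z)[:2] for x,y in zip(xs,ys)],np.float32)
    (c,s,a)=cv2.minAreaRect(P*1000); return np.round(c,1),np.round(s,1),round(a,1)
def go(pos,yaw,pitch=None,base=None):
    "shift & turn in tool axes to a tool-down pose with tool x at yaw (deg)"
    s=ctrl.state(); r0=R.from_quat(s["tool_rot"]); 
    r1=R.from_euler('z',yaw,degrees=True)*R.from_euler('x',180,degrees=True)
    print("shift",np.round(r0.inv().apply(np.array(pos)-s["tool_pos"]),4),"turn",np.round((r0.inv()*r1).as_rotvec(),4),"t",s["time_s"])
E
python3 - <<'E'
from h import *
ctrl.capture("top");
for o,z in(("tray",.014),("pan",.074),("stylus",.013),("scale",.07),("fork",.01),("weight_large",.036),("weight_mid",.028),("weight_small",.02)):
    for r in ctrl.masks_of(o,"top")[:2]:
        print("top",o,round(r["score"],2),rect("top",r["mask"],z),np.round(ray("top",r["point"],z),3))
ctrl.capture("scene")
for o,z in(("tray",.014),("stylus",.013),("weight_large",.036),("weight_mid",.028),("weight_small",.02),("fork",.01)):
    r=ctrl.masks_of(o,"scene")[0]; print("scene",o,round(r["score"],2),rect("scene",r["mask"],z),np.round(ray("scene",r["point"],z),3))
# knob top blob by zoomed picks (top view zoom px 98,234; scene 82,372)
print(ray("top",(190+97/3.8,175+235/3.8),.066),ray("scene",(180+83/3.3,200+372/3.3),.066))
s="top"
for u,v in((108,332),(202,337),(265,340)): print("sty",ray(s,(190+u/3.8,175+v/3.8),.013))
s="scene"
for u,v in((145,502),(262,470),(336,443)): print("sty",ray(s,(180+u/3.3,200+v/3.3),.013))
for u,v in((480,186),(528,391),(500,182),(549,388)): print("panel",ray("top",(190+u/3.8,175+v/3.8),.064))
E
```

```text
top tray 0.87 (array([373.3, 191. ]), array([213.7,  91.8]), 84.2) [0.374 0.186 0.014]
top pan 0.87 (array([ 442. , -203.8]), array([149.7, 149.1]), 14.9) [ 0.441 -0.205  0.074]
top stylus 0.51 (array([369.6, 189.9]), array([ 17.9, 148.4]), 0.8) [0.35  0.209 0.013]
top scale 0.98 (array([ 439.2, -192.6]), array([201.7, 180.9]), 14.0) [ 0.438 -0.194  0.07 ]
top fork 0.67 (array([422.3,  -1.9]), array([187.8,  20. ]), 12.2) [ 0.427 -0.     0.01 ]
top weight_large 0.68 (array([460.2, 269.5]), array([42.8, 50.5]), 0.7) [0.457 0.259 0.036]
top weight_large 0.52 (array([ 442.4, -209.6]), array([153. , 155.2]), 14.7) [ 0.442 -0.208  0.036]
top weight_small 0.23 (array([367.5, 190.8]), array([136.9,  17.7]), 85.1) [0.364 0.204 0.02 ]
scene tray 0.72 (array([367.6, 191.1]), array([215.3, 106.1]), 83.8) [0.383 0.188 0.014]
scene stylus 0.77 (array([369.5, 189.8]), array([146. ,  30.6]), 87.6) [0.372 0.205 0.013]
scene weight_large 0.74 (array([ 517.5, -107.6]), array([ 31.2, 112.8]), 49.6) [ 0.512 -0.109  0.036]
scene weight_mid 0.58 (array([466.5, 204. ]), array([34.5, 82.1]), 67.6) [0.462 0.198 0.028]
scene weight_small 0.64 (array([460.6, 136.9]), array([28., 66.]), 63.9) [0.457 0.136 0.02 ]
scene fork 0.81 (array([4.217e+02, 4.000e-01]), array([202.8,  27.7]), 13.8) [ 0.412 -0.002  0.01 ]
[0.46042202 0.26555339 0.066     ] [0.4624368  0.26888492 0.066     ]
sty [0.3691138 0.2625286 0.013    ]
sty [0.36559396 0.17288455 0.013     ]
sty [0.36357047 0.11294575 0.013     ]
sty [0.37475268 0.25874659 0.013     ]
sty [0.36541286 0.17202129 0.013     ]
sty [0.36523627 0.11182705 0.013     ]
panel [ 0.50975391 -0.0867087   0.064     ]
panel [ 0.32366068 -0.13133935  0.064     ]
panel [ 0.51365233 -0.10508527  0.064     ]
panel [ 0.32662632 -0.15040625  0.064     ]
```

```bash
python3 - <<'E'
from h import *
go((.4,-.15,.25),60)
go((.4615,.267,.2),90)
E
```

```text
shift [ 0.2984 -0.2943 -0.0314] turn [-0.      0.     -0.6084] t 1.8
shift [ 0.5312 -0.6457  0.0186] turn [-0.     0.    -1.132] t 1.8
```

```bash
python3 -m pendant '[[[0.015,-0.015,-0.002],[0,0,-0.03]],[[0.04,-0.04,-0.005],[0,0,-0.1]],[[0.07,-0.07,-0.01],[0,0,-0.18]],[[0.10,-0.10,-0.015],[0,0,-0.26]],[[0.13,-0.13,-0.02],[0,0,-0.34]],[[0.16,-0.16,-0.025],[0,0,-0.42]],[[0.19,-0.185,-0.03],[0,0,-0.48]],[[0.22,-0.21,-0.03],[0,0,-0.54]],[[0.25,-0.24,-0.03],[0,0,-0.60]],[[0.28,-0.27,-0.03],[0,0,-0.66]]]' -1; python3 - <<'E'
from h import *
go((.4615,.267,.17),90)
E
```

```text
time_s: 2.63
tool_pos: [0.3936, -0.1794, 0.2491]
tool_rot: [0.852, 0.523, 0.0, 0.001]
ft_force: [1.2, 0.1, 0.5]
grip_width: 0.0929
grasp_force: 0.0
shift [ 0.4289 -0.1415  0.0789] turn [ 1.200e-03  3.000e-04 -4.694e-01] t 2.6333
```

```bash
python3 -m pendant '[[[0.036,-0.012,0],[0,0,-0.04]],[[0.073,-0.024,0],[0,0,-0.09]],[[0.11,-0.036,0],[0,0,-0.14]],[[0.147,-0.048,0],[0,0,-0.19]],[[0.184,-0.06,0],[0,0,-0.24]],[[0.221,-0.073,0.01],[0,0,-0.29]],[[0.258,-0.085,0.02],[0,0,-0.34]],[[0.295,-0.097,0.03],[0,0,-0.38]],[[0.332,-0.11,0.04],[0,0,-0.42]],[[0.368,-0.122,0.05],[0,0,-0.45]]]' -1; python3 - <<'E'
from h import *
ctrl.capture("scene")
go((.4615,.267,.12),90)
ims=ctrl.capture("scene"); cv2.imwrite("pics/s2.png",cv2.resize(ims[150:390,160:440][:,:,::-1],None,fx=2.5,fy=2.5,interpolation=2))
E
```

```text
time_s: 3.47
tool_pos: [0.4517, 0.2043, 0.1985]
tool_rot: [0.714, 0.7, 0.0, 0.0]
ft_force: [0.2, -0.1, 0.4]
grip_width: 0.0929
grasp_force: 0.0
shift [0.0574 0.0101 0.0758] turn [-0.0024 -0.003  -0.0152] t 3.5167
```

View pics/s2.png

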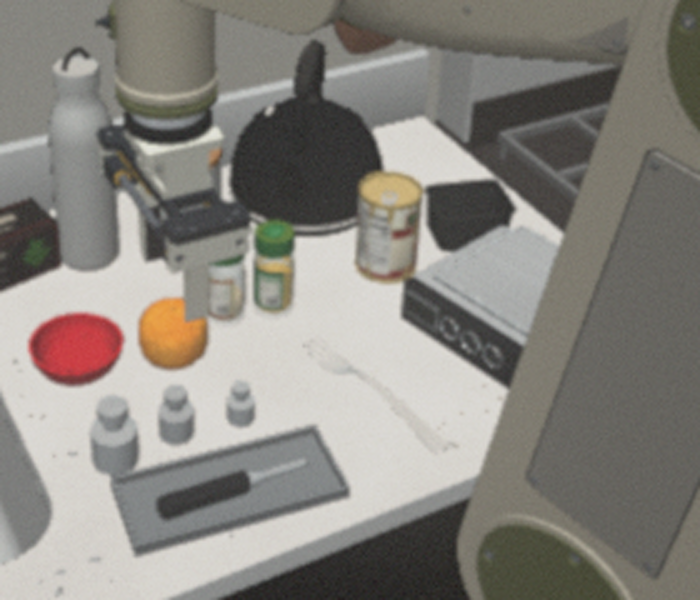

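```bash
python3 - <<'E'
from h import *
go((.4615,.267,.047),90)
for u,v in((448,327),(470,342),(492,356)): print(ray("scene",(160+u/2.5,150+v/2.5),.04))
a=np.deg2rad(-75.5); X=np.array([np.cos(a),np.sin(a)]);Y=np.array([-X[1],X[0]]);c=np.array([.442,-.204])
for y in(.028,-.002,-.032): print("pred",c-.085*X+y*Y)
im=cv2.imread("pics/s2.png")[250:390,390:530]; cv2.imwrite("pics/k1.png",cv2.resize(im,None,fx=4,fy=4,interpolation=2))
E
```

```text
shift [0.0607 0.0107 0.1493] turn [-0.0034 -0.0006 -0.0157] t 3.5667
[ 0.44676764 -0.10551738  0.04      ]
[ 0.41566231 -0.11270971  0.04      ]
[ 0.38678114 -0.12061234  0.04      ]
pred [ 0.44782583 -0.11469681]
pred [ 0.4187814  -0.12220821]
pred [ 0.38973698 -0.12971961]
```

View pics/k1.png

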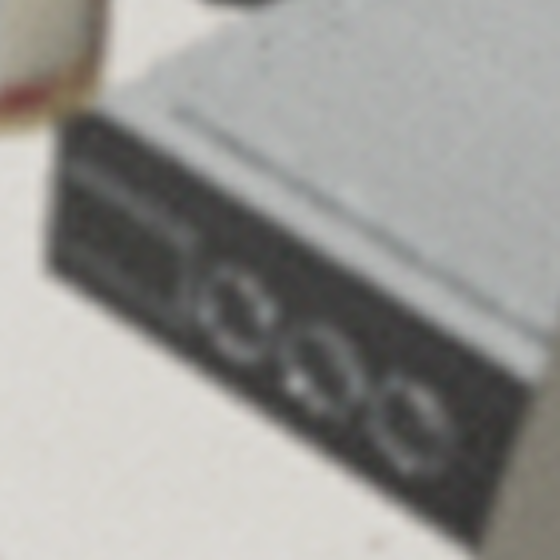

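```bash
python3 -m pendant '[[[0.02,0.003,0.02],[0,0,-0.005]],[[0.045,0.007,0.05],[0,0,-0.01]],[[0.06,0.01,0.08],[0,0,-0.015]],[[0.063,0.01,0.1],[0,0,-0.015]],[[0.063,0.01,0.105],[0,0,-0.015]],[[0.063,0.01,0.105],[0,0,-0.015]]]' -1; python3 - <<'E'
from h import *
im=ctrl.capture("scene"); cv2.imwrite("pics/g1.png",cv2.resize(im[220:370,160:300][:,:,::-1],None,fx=4,fy=4,interpolation=2))
go((.4615,.267,.047),90)
E
```

```text
time_s: 4.07
tool_pos: [0.4618, 0.2637, 0.0919]
tool_rot: [0.71, 0.705, -0.002, -0.001]
ft_force: [0.2, -0.5, -0.1]
grip_width: 0.0929
grasp_force: 0.0
shift [ 0.003  -0.0016  0.0468] turn [-0.0008  0.0007 -0.0074] t 4.1167
```

View pics/g1.png

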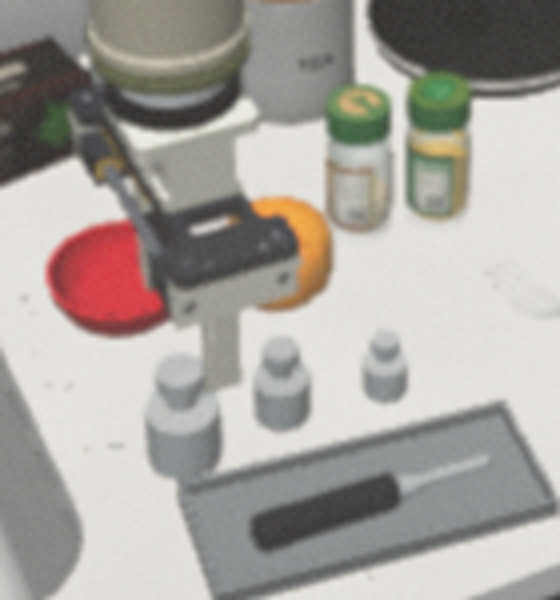

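```bash
python3 - <<'E'
from h import *
p=ctrl.state()["tool_pos"]; print(p)
for dx in(-.055,-.046,.046,.055): print(dx,(proj("scene",p+[dx,0,0])-[160,220])*4)
print((proj("scene",[.4615,.267,.064])-[160,220])*4,(proj("scene",[.4615,.267,.02])-[160,220])*4)
go((.4615,.267,.047),90)
E
```

```text
[0.46310962 0.26405342 0.09383985]
-0.055 [[220.15529413 390.97096154]]
-0.046 [[214.32484341 381.08642553]]
0.046 [[158.382462  286.2456473]]
0.055 [[153.24387686 277.53405153]]
[[184.31299121 373.43149903]] [[187.8786023  427.72723443]]
shift [ 0.003  -0.0016  0.0468] turn [-0.0008  0.0007 -0.0074] t 4.1167
```

```bash
python3 -m pendant '[[[0.003,-0.001,0.01],[0,0,-0.005]],[[0.0045,-0.0015,0.03],[0,0,-0.005]],[[0.0045,-0.0015,0.045],[0,0,-0.005]],[[0.0045,-0.0015,0.047],[0,0,-0.005]],[[0.0045,-0.0015,0.047],[0,0,-0.005]]]' -1;  python3 -m pendant '[[[0,0,0],[0,0,0]],[[0,0,0],[0,0,0]],[[0,0,0],[0,0,0]],[[0,0,0],[0,0,0]],[[0,0,0],[0,0,0]],[[0,0,0],[0,0,0]],[[0,0,0],[0,0,0]],[[0,0,0],[0,0,0]]]' 1 30
```

```text
time_s: 4.53
tool_pos: [0.4617, 0.2689, 0.0468]
tool_rot: [0.708, 0.706, -0.0, -0.0]
ft_force: [0.0, 0.3, 0.0]
grip_width: 0.0932
grasp_force: 0.0
time_s: 5.2
tool_pos: [0.4617, 0.2693, 0.0467]
tool_rot: [0.708, 0.706, -0.0, 0.0]
ft_force: [-0.7, -0.7, -1.2]
grip_width: 0.0446
grasp_force: 0.0
```

```bash
 python3 -m pendant '[[[0,0,0],[0,0,0]],[[0,0,0],[0,0,0]],[[0,0,0],[0,0,0]],[[0,0,0],[0,0,0]],[[0,0,0],[0,0,0]],[[0,0,0],[0,0,0]],[[0,0,0],[0,0,0]]]' 1 30; python3 - <<'E'
from h import *
go((.442,-.204,.2),90)
E
```

```text
time_s: 5.78
tool_pos: [0.4615, 0.2693, 0.0466]
tool_rot: [0.708, 0.706, -0.0, -0.0]
ft_force: [-2.2, 0.8, 1.8]
grip_width: 0.029
grasp_force: 30.0
shift [-0.4734 -0.0187 -0.1534] turn [-0.0005  0.0001 -0.0019] t 5.7833
```

```bash
 python3 -m pendant '[[[0,0,-0.008],[0,0,0]],[[0,0,-0.03],[0,0,0]],[[-0.005,0,-0.06],[0,0,0]],[[-0.025,-0.002,-0.09],[0,0,0]],[[-0.05,-0.004,-0.12],[0,0,0]],[[-0.08,-0.006,-0.14],[0,0,0]],[[-0.115,-0.008,-0.15],[0,0,0]],[[-0.15,-0.01,-0.153],[0,0,0]],[[-0.185,-0.012,-0.153],[0,0,0]],[[-0.22,-0.014,-0.153],[0,0,0]]]' 1 30;python3 -m pendant '[[[-0.035,-0.001,0],[0,0,0]],[[-0.07,-0.002,0],[0,0,0]],[[-0.105,-0.003,0],[0,0,0]],[[-0.14,-0.004,0],[0,0,0]],[[-0.17,-0.005,0],[0,0,0]],[[-0.2,-0.005,0],[0,0,0]],[[-0.225,-0.005,0],[0,0,0]],[[-0.24,-0.005,0],[0,0,0]],[[-0.25,-0.005,0],[0,0,0]],[[-0.253,-0.005,0],[0,0,0]]]' 1 30; python3 - <<'E'
from h import *
go((.442,-.204,.122),90)
im=ctrl.capture("top"); cv2.imwrite("pics/t2.png",cv2.resize(im[175:305,290:400][:,:,::-1],None,fx=4.5,fy=4.5,interpolation=2))
go((.442,-.204,.122),90)
E
```

```text
time_s: 6.62
tool_pos: [0.447, 0.0477, 0.2002]
tool_rot: [0.708, 0.707, 0.0, 0.001]
ft_force: [0.3, 0.2, -5.3]
grip_width: 0.0289
grasp_force: 30.0
time_s: 7.45
tool_pos: [0.4414, -0.205, 0.1994]
tool_rot: [0.708, 0.706, -0.0, -0.0]
ft_force: [0.5, -0.0, -4.9]
grip_width: 0.0294
grasp_force: 30.0
shift [0.001  0.0007 0.0774] turn [-0.0007  0.0002 -0.0038] t 7.45
shift [0.0004 0.0006 0.0774] turn [-0.0006 -0.0001 -0.0033] t 7.5
```

View pics/t2.png

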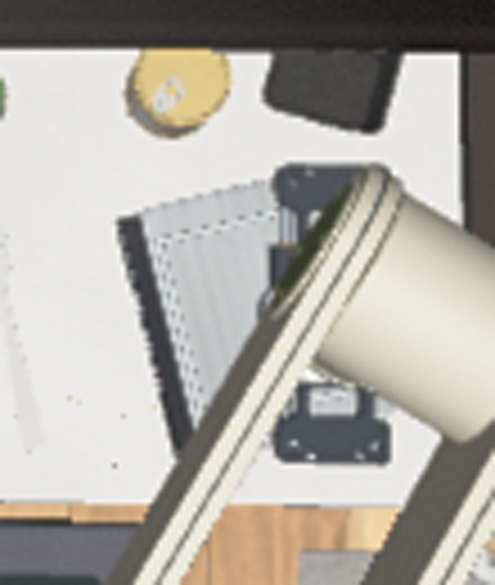

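```bash
 python3 -m pendant '[[[0,0,0.01],[0,0,0]],[[0,0,0.03],[0,0,0]],[[0,0,0.05],[0,0,0]],[[0,0,0.063],[0,0,0]],[[0,0,0.07],[0,0,0]],[[0,0,0.073],[0,0,0]],[[0,0,0.075],[0,0,0]],[[0,0,0.0765],[0,0,0]],[[0,0,0.078],[0,0,0]],[[0,0,0.078],[0,0,0]]]' 1 30
```

```text
time_s: 8.33
tool_pos: [0.4422, -0.2038, 0.1222]
tool_rot: [0.708, 0.706, 0.0, 0.001]
ft_force: [-0.8, 0.4, -4.1]
grip_width: 0.0292
grasp_force: 30.0
```

```bash
 python3 -m pendant '[[[0,0,0.0005],[0,0,0]],[[0,0,0.001],[0,0,0]],[[0,0,0.0015],[0,0,0]],[[0,0,0.002],[0,0,0]],[[0,0,0.002],[0,0,0]]]' 1 30
```

```text
time_s: 8.75
tool_pos: [0.4422, -0.204, 0.1206]
tool_rot: [0.708, 0.706, 0.0, 0.001]
ft_force: [-2.4, 1.5, 3.3]
grip_width: 0.0294
grasp_force: 30.0
```

```bash
 python3 -m pendant '[[[0,0,0],[0,0,0]],[[0,0,0],[0,0,0]],[[0,0,0],[0,0,0]],[[0,0,0],[0,0,0]],[[0,0,0],[0,0,0]],[[0,0,0],[0,0,0]]]' -0.4 30; python3 -m pendant '[[[0,0,-0.01],[0,0,0]],[[0,0,-0.03],[0,0,0]],[[0,0,-0.06],[0,0,0]],[[0,0,-0.085],[0,0,0]],[[0,0,-0.09],[0,0,0]]]' - ;python3 - <<'E'
from h import *
go((.3685,.2025,.12),87.5)
E
```

```text
time_s: 9.25
tool_pos: [0.4419, -0.2036, 0.1196]
tool_rot: [0.708, 0.706, 0.0, 0.0]
ft_force: [0.1, 0.4, -0.6]
grip_width: 0.063
grasp_force: 0.0
time_s: 9.67
tool_pos: [0.4439, -0.2049, 0.2157]
tool_rot: [0.708, 0.706, 0.001, 0.004]
ft_force: [0.2, -0.3, -0.0]
grip_width: 0.0651
grasp_force: 0.0
shift [ 0.4076 -0.0768  0.0936] turn [0.0067 0.0038 0.0417] t 9.6667
```

```bash
 python3 -m pendant '[[[0.015,-0.003,0],[0,0,0.005]],[[0.045,-0.009,0],[0,0,0.01]],[[0.08,-0.016,0],[0,0,0.02]],[[0.12,-0.024,0],[0,0,0.025]],[[0.16,-0.032,0],[0,0,0.03]],[[0.2,-0.039,0],[0,0,0.035]],[[0.24,-0.046,0.01],[0,0,0.04]],[[0.28,-0.053,0.02],[0,0,0.042]],[[0.315,-0.06,0.04],[0,0,0.042]],[[0.35,-0.067,0.06],[0,0,0.042]]]' 0.25 30; python3 - <<'E'
from h import *
im=ctrl.capture("top"); cv2.imwrite("pics/t3.png",cv2.resize(im[195:305,200:400][:,:,::-1],None,fx=4,fy=4,interpolation=2))
for r in ctrl.masks_of("stylus","top")[:2]: print(r["score"],rect("top",r["mask"],.013))
for r in ctrl.masks_of("weight_large","top")[:2]: print(r["score"],rect("top",r["mask"],.11))
go((.3685,.2025,.08),87.5)
E
```

```text
time_s: 10.5
tool_pos: [0.3754, 0.1485, 0.1501]
tool_rot: [0.722, 0.692, 0.001, 0.001]
ft_force: [1.2, 0.3, -0.6]
grip_width: 0.035
grasp_force: 0.0
0.64 (array([ 441.5, -197.4]), array([40.3, 40.4]), 90.0)
shift [ 0.0539 -0.0067  0.068 ] turn [-0.0033  0.0007  0.0051] t 10.65
```

View pics/t3.png

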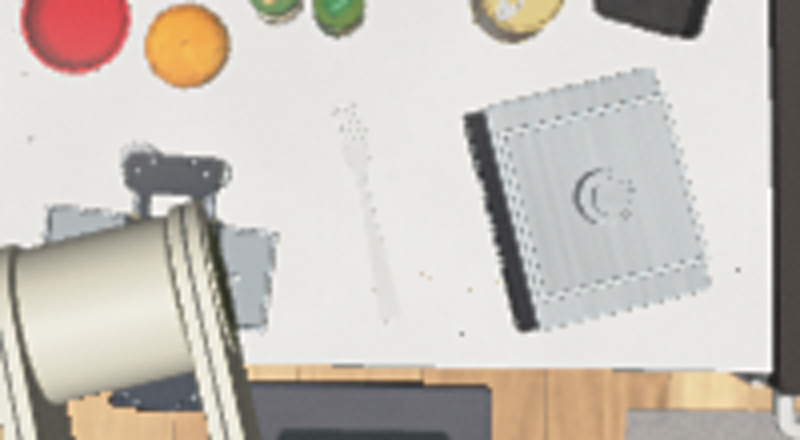

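```bash
 python3 -m pendant '[[[0.015,-0.002,0.02],[0,0,0.008]],[[0.035,-0.005,0.05],[0,0,0.012]],[[0.05,-0.006,0.08],[0,0,0.012]],[[0.054,-0.0065,0.1],[0,0,0.012]],[[0.054,-0.0065,0.115],[0,0,0.012]],[[0.054,-0.0065,0.118],[0,0,0.012]],[[0.054,-0.0065,0.118],[0,0,0.012]]]' 0.4 20; python3 - <<'E'
from h import *
im=ctrl.capture("scene"); cv2.imwrite("pics/g2.png",cv2.resize(im[260:380,190:310][:,:,::-1],None,fx=5,fy=5,interpolation=2))
go((.369,.2025,.007),87.1)
p=ctrl.state()["tool_pos"]; print(p,(proj("scene",p)-[190,260])*5)
E
```

```text
time_s: 11.23
tool_pos: [0.3713, 0.1996, 0.0313]
tool_rot: [0.727, 0.687, -0.001, -0.0]
ft_force: [0.3, 0.6, 0.3]
grip_width: 0.028
grasp_force: 0.0
shift [ 0.0023 -0.0033  0.0254] turn [ 0.0003  0.0001 -0.0067] t 11.2833
[0.37214848 0.20003308 0.03241439] [[286.97185664 392.41703622]]
```

View pics/g2.png

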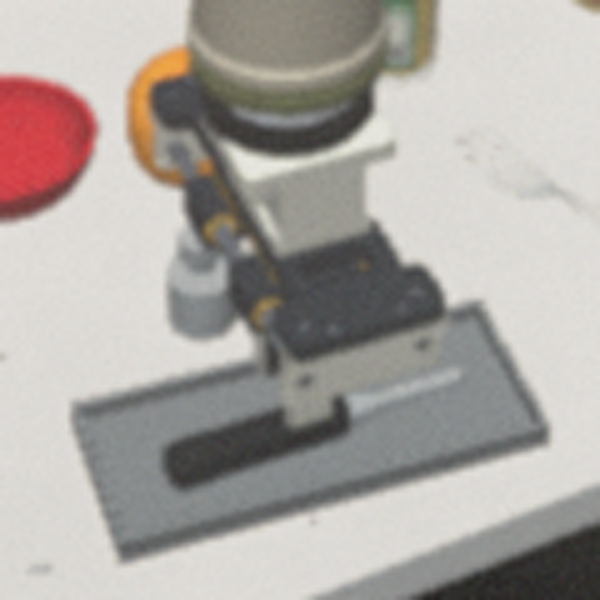

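```bash
 python3 -m pendant '[[[0.002,-0.0025,0.003],[0,0,-0.006]],[[0.002,-0.0025,0.01],[0,0,-0.006]],[[0.002,-0.0025,0.017],[0,0,-0.006]],[[0.002,-0.0025,0.022],[0,0,-0.006]],[[0.002,-0.0025,0.024],[0,0,-0.006]],[[0.002,-0.0025,0.024],[0,0,-0.006]]]' -; python3 -m pendant '[[[0,0,0],[0,0,0]],[[0,0,0],[0,0,0]],[[0,0,0],[0,0,0]],[[0,0,0],[0,0,0]],[[0,0,0],[0,0,0]],[[0,0,0],[0,0,0]]]' 1 40
```

```text
time_s: 11.78
tool_pos: [0.3683, 0.2026, 0.0068]
tool_rot: [0.725, 0.689, -0.001, -0.0]
ft_force: [0.8, -0.7, 0.8]
grip_width: 0.0279
grasp_force: 0.0
time_s: 12.28
tool_pos: [0.3691, 0.2029, 0.0078]
tool_rot: [0.725, 0.689, 0.0, 0.0]
ft_force: [0.0, 0.7, 0.4]
grip_width: 0.0178
grasp_force: 40.0
```

```bash
 python3 -m pendant '[[[0,0,-0.01],[0,0,0]],[[0,0,-0.03],[0,0,0]],[[0,0,-0.06],[0,0,0]],[[0,0,-0.085],[0,0,0]],[[0,0,-0.09],[0,0,0]]]' -;  python3 - <<'E'
from h import *
go((.417,.010,.09),104.2)
E
```

```text
time_s: 12.7
tool_pos: [0.3717, 0.204, 0.103]
tool_rot: [0.725, 0.689, 0.003, 0.001]
ft_force: [0.7, 1.2, 0.1]
grip_width: 0.0175
grasp_force: 40.0
shift [-0.1915  0.0548  0.0128] turn [ 0.0069 -0.002  -0.2977] t 12.7
```

```bash
 python3 -m pendant '[[[-0.015,0.005,0],[0,0,-0.03]],[[-0.045,0.013,0],[0,0,-0.07]],[[-0.08,0.023,0],[0,0,-0.13]],[[-0.115,0.033,0],[0,0,-0.19]],[[-0.15,0.043,0],[0,0,-0.24]],[[-0.175,0.05,0.005],[0,0,-0.28]],[[-0.19,0.055,0.008],[0,0,-0.297]],[[-0.1915,0.055,0.008],[0,0,-0.297]],[[-0.1915,0.055,0.008],[0,0,-0.297]]]' -;  python3 - <<'E'
from h import *
im=ctrl.capture("top"); cv2.imwrite("pics/t4.png",cv2.resize(im[185:295,250:400][:,:,::-1],None,fx=5,fy=5,interpolation=2))
im=ctrl.capture("scene"); cv2.imwrite("pics/s4.png",cv2.resize(im[200:330,240:420][:,:,::-1],None,fx=4.4,fy=4.4,interpolation=2))
go((.417,.010,.0345),104.2); print(ctrl.state()["tool_pos"])
E
```

```text
time_s: 13.45
tool_pos: [0.414, 0.0083, 0.0894]
tool_rot: [0.616, 0.788, -0.0, -0.0]
ft_force: [-0.1, 1.4, -0.6]
grip_width: 0.0173
grasp_force: 40.0
shift [-0.0003  0.003   0.0551] turn [-0.0003 -0.0005 -0.0014] t 13.55
[0.41407769 0.0095031  0.08962507]
```

View pics/s4.png

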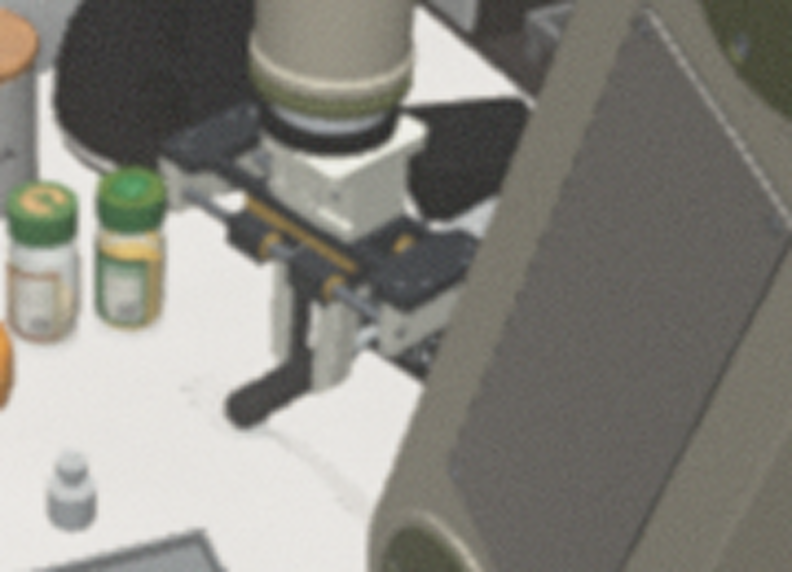

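```bash
 python3 -m pendant '[[[0,0.001,0.01],[0,0,0]],[[0,0.003,0.03],[0,0,0]],[[0,0.003,0.045],[0,0,0]],[[0,0.003,0.053],[0,0,0]],[[0,0.003,0.055],[0,0,0]],[[0,0.003,0.055],[0,0,0]],[[0,0.003,0.055],[0,0,0]]]' -;  python3 - <<'E'
from h import *
p0=np.array([.414,.0095,.095]);X=np.array([.2453,-.9694,0])
print("butt pred in s4",(proj("scene",p0-.06*X)-[240,200])*4.4)
im=ctrl.capture("top"); 
p=ctrl.state()["tool_pos"]; print(p); go((.417,.010,.0345),104.2)
a=cv2.resize(im[195:295,270:390][:,:,::-1],None,fx=6,fy=6,interpolation=2)
P=np.array([p[0],p[1],.04]); M=np.array([.4465,-.106,.04])
Y=np.array([.9694,.2453,0])
for q in(P+.09*X,M,M-.03*Y,M-.06*Y,M+.1*X):
    u=((proj("top",q)[0]-[270,195]+.5)*6).astype(int); cv2.circle(a,tuple(int(i) for i in u),2,(0,0,255),-1)
    print(u)
cv2.imwrite("pics/t5.png",a)
E
```

```text
time_s: 14.13
tool_pos: [0.4176, 0.0099, 0.0351]
tool_rot: [0.614, 0.789, 0.0, 0.0]
ft_force: [0.4, -0.7, -0.2]
grip_width: 0.0173
grasp_force: 40.0
butt pred in s4 [[229.56994648 415.6214241 ]]
[0.41796593 0.00976586 0.0354675 ]
shift [ 0.0005 -0.0009  0.001 ] turn [ 0.0012  0.0004 -0.0005] t 14.1833
[262 296]
[310 285]
[322 335]
[335 385]
[474 246]
```

View pics/t5.png

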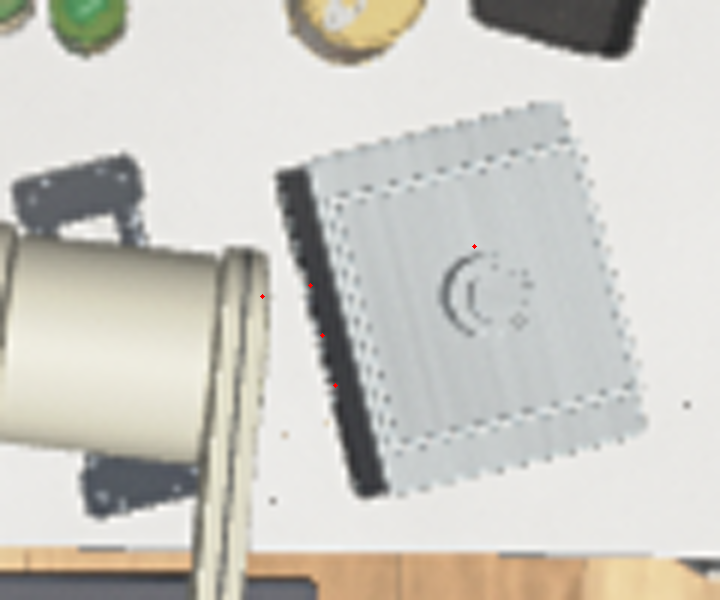

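```bash
 python3 -m pendant '[[[-0.005,0,0],[0,0,0]],[[-0.012,0,0],[0,0,0]],[[-0.018,0,0],[0,0,0]],[[-0.024,0,0],[0,0,0]],[[-0.028,0,0],[0,0,0]],[[-0.031,0,0],[0,0,0]],[[-0.033,0,0],[0,0,0]],[[-0.034,0,0],[0,0,0]],[[-0.034,0,0],[0,0,0]]]' -;  python3 - <<'E'
from h import *
s=ctrl.state();print(s["ft_force"],s["tool_pos"])
for c in("top","scene"):
    im=ctrl.capture(c); cv2.imwrite(f"pics/ins_{c}.png",im[:,:,::-1])
    for r in ctrl.masks_of("stylus",c)[:2]:
        ys,xs=np.nonzero(r["mask"]); print(c,r["score"],xs.min(),xs.max(),ys.min(),ys.max())
E
```

```text
time_s: 14.93
tool_pos: [0.4256, -0.0236, 0.0346]
tool_rot: [0.615, 0.789, -0.0, -0.0]
ft_force: [-0.7, -0.1, -0.0]
grip_width: 0.0176
grasp_force: 40.0
[-0.74419183 -0.11073119 -0.01917767] [ 0.42559478 -0.02356621  0.03460649]
scene 0.56 299 317 290 307
```

```bash
 python3 -m pendant '[[[-0.001,0,0],[0,0,0]],[[-0.002,0,0],[0,0,0]],[[-0.003,0,0],[0,0,0]],[[-0.004,0,0],[0,0,0]],[[-0.005,0,0],[0,0,0]],[[-0.005,0,0],[0,0,0]]]' -; python3 -m pendant '[[[-0.001,0,0],[0,0,0]],[[-0.002,0,0],[0,0,0]],[[-0.003,0,0],[0,0,0]],[[-0.003,0,0],[0,0,0]]]' -
```

```text
time_s: 15.63
tool_pos: [0.4268, -0.0281, 0.0346]
tool_rot: [0.615, 0.789, 0.0, -0.0]
ft_force: [-0.8, 2.4, -1.4]
grip_width: 0.0173
grasp_force: 40.0
time_s: 15.97
tool_pos: [0.4272, -0.0305, 0.0344]
tool_rot: [0.615, 0.789, 0.0, -0.001]
ft_force: [-1.1, 6.2, 0.3]
grip_width: 0.0176
grasp_force: 40.0
```

```bash
 python3 -m pendant '[[[-0.001,0,0],[0,0,0]],[[-0.002,0,0],[0,0,0]],[[-0.002,0,0],[0,0,0]],[[-0.002,0,0],[0,0,0]]]' -
```

```text
time_s: 16.3
tool_pos: [0.4271, -0.031, 0.0341]
tool_rot: [0.615, 0.789, 0.001, -0.002]
ft_force: [-1.7, 14.3, 0.8]
grip_width: 0.0174
grasp_force: 40.0
```

```bash
 python3 -m pendant '[[[0,0,0],[0,0,0]],[[0,0,0],[0,0,0]],[[0,0,0],[0,0,0]],[[0,0,0],[0,0,0]],[[0,0,0],[0,0,0]],[[0,0,0],[0,0,0]],[[0,0,0],[0,0,0]],[[0,0,0],[0,0,0]]]' -;  python3 -m pendant '[[[0,0,0],[0,0,0]],[[0,0,0],[0,0,0]],[[0,0,0],[0,0,0]],[[0,0,0],[0,0,0]],[[0,0,0],[0,0,0]],[[0,0,0],[0,0,0]],[[0,0,0],[0,0,0]]]' -; python3 -m pendant '[[[0.005,0,0],[0,0,0]],[[0.015,0,0],[0,0,0]],[[0.03,0,0],[0,0,0]],[[0.04,0,0],[0,0,0]],[[0.044,0,0],[0,0,0]],[[0.044,0,0],[0,0,0]],[[0.044,0,0],[0,0,0]]]' -; python3 - <<'E'
from h import *
M=np.array([.4477,-.1058]);X=np.array([.2453,-.9694]);Y=np.array([.9694,.2453])
g=M-.06*Y-.12*X; print(g); go((g[0],g[1],.0345),104.2)
E
```

```text
time_s: 16.97
tool_pos: [0.4271, -0.0309, 0.0342]
tool_rot: [0.615, 0.789, 0.001, -0.002]
ft_force: [-2.5, 14.2, 2.0]
grip_width: 0.0174
grasp_force: 40.0
time_s: 17.55
tool_pos: [0.4272, -0.0309, 0.0342]
tool_rot: [0.615, 0.789, 0.001, -0.002]
ft_force: [-3.1, 14.8, 1.6]
grip_width: 0.0177
grasp_force: 40.0
time_s: 18.13
tool_pos: [0.4175, 0.0095, 0.0348]
tool_rot: [0.614, 0.789, -0.0, 0.0]
ft_force: [0.7, -0.7, -1.0]
grip_width: 0.0176
grasp_force: 40.0
[ 0.3601  -0.00419]
shift [ 0.0008 -0.059   0.0003] turn [0.0003 0.0006 0.0001] t 18.1333
```

```bash
 python3 -m pendant '[[[0,-0.01,0],[0,0,0]],[[0,-0.025,0],[0,0,0]],[[0,-0.042,0],[0,0,0]],[[0,-0.054,0],[0,0,0]],[[0,-0.06,0],[0,0,0]],[[0,-0.06,0],[0,0,0]],[[0,-0.06,0],[0,0,0]]]' -;python3 - <<'E'
from h import *
go((.3601,-.0042,.0345),104.2); print(ctrl.state()["tool_pos"])
E
```

```text
time_s: 18.72
tool_pos: [0.3598, -0.0055, 0.035]
tool_rot: [0.615, 0.789, 0.0, 0.001]
ft_force: [0.7, -0.6, -0.4]
grip_width: 0.0175
grasp_force: 40.0
shift [0.0011 0.0006 0.0005] turn [ 0.0013  0.0006 -0.0017] t 18.7167
[ 0.35976914 -0.0054571   0.03499849]
```

```bash
 python3 -m pendant '[[[-0.005,0,0],[0,0,0]],[[-0.012,0,0],[0,0,0]],[[-0.018,0,0],[0,0,0]],[[-0.024,0,0],[0,0,0]],[[-0.029,0,0],[0,0,0]],[[-0.032,0,0],[0,0,0]],[[-0.034,0,0],[0,0,0]],[[-0.036,0,0],[0,0,0]],[[-0.036,0,0],[0,0,0]]]' -;  python3 -m pendant '[[[-0.001,0,0],[0,0,0]],[[-0.002,0,0],[0,0,0]],[[-0.003,0,0],[0,0,0]],[[-0.003,0,0],[0,0,0]]]' -;  python3 -m pendant '[[[-0.001,0,0],[0,0,0]],[[-0.002,0,0],[0,0,0]],[[-0.003,0,0],[0,0,0]],[[-0.003,0,0],[0,0,0]]]' -
```

```text
time_s: 19.47
tool_pos: [0.3679, -0.0402, 0.0346]
tool_rot: [0.615, 0.789, 0.0, -0.0]
ft_force: [-0.4, 0.3, -0.7]
grip_width: 0.0173
grasp_force: 40.0
time_s: 19.8
tool_pos: [0.3685, -0.0427, 0.0346]
tool_rot: [0.615, 0.789, 0.0, -0.0]
ft_force: [-1.2, 3.1, -0.3]
grip_width: 0.0176
grasp_force: 40.0
time_s: 20.13
tool_pos: [0.3691, -0.0454, 0.0344]
tool_rot: [0.615, 0.789, 0.0, -0.001]
ft_force: [-1.3, 5.2, -1.0]
grip_width: 0.0177
grasp_force: 40.0
```

Same spring signature as the left key; now to the stop.

```bash
 python3 -m pendant '[[[-0.001,0,0],[0,0,0]],[[-0.002,0,0],[0,0,0]],[[-0.0025,0,0],[0,0,0]],[[-0.0025,0,0],[0,0,0]],[[-0.0025,0,0],[0,0,0]],[[-0.0025,0,0],[0,0,0]],[[-0.0025,0,0],[0,0,0]],[[-0.0025,0,0],[0,0,0]]]' -
```

```text
time_s: 20.8
tool_pos: [0.3689, -0.0459, 0.034]
tool_rot: [0.615, 0.789, 0.001, -0.002]
ft_force: [-2.8, 14.8, 1.4]
grip_width: 0.0175
grasp_force: 40.0
```

Hard stop reached. Retract, and lift.

```bash
 python3 -m pendant '[[[0,0,0],[0,0,0]],[[0,0,0],[0,0,0]],[[0.005,0,0],[0,0,0]],[[0.015,0,0],[0,0,0]],[[0.03,0,0],[0,0,0]],[[0.045,0,0],[0,0,0]],[[0.05,0,-0.01],[0,0,0]],[[0.05,0,-0.03],[0,0,0]],[[0.05,0,-0.05],[0,0,0]],[[0.05,0,-0.06],[0,0,0]]]' -; python3 - <<'E'
from h import *
go((.3691,.2029,.09),87)
E
```

```text
time_s: 21.63
tool_pos: [0.359, 0.0002, 0.0971]
tool_rot: [0.614, 0.789, 0.001, 0.002]
ft_force: [0.9, 0.0, -0.8]
grip_width: 0.0172
grasp_force: 40.0
shift [0.1941 0.0594 0.0068] turn [0.0033 0.0016 0.2998] t 21.6333
```

```bash
 python3 -m pendant '[[[0.01,0.003,0],[0,0,0.03]],[[0.035,0.01,0],[0,0,0.07]],[[0.07,0.02,0],[0,0,0.13]],[[0.105,0.032,0],[0,0,0.19]],[[0.14,0.043,0],[0,0,0.24]],[[0.17,0.052,0],[0,0,0.28]],[[0.188,0.058,0.002],[0,0,0.3]],[[0.194,0.0595,0.002],[0,0,0.3]],[[0.194,0.0595,0.002],[0,0,0.3]],[[0.194,0.0595,0.002],[0,0,0.3]]]' -; python3 - <<'E'
from h import *
go((.3691,.2029,.0085),87)
E
```

```text
time_s: 22.47
tool_pos: [0.3678, 0.2023, 0.0924]
tool_rot: [0.725, 0.689, -0.0, 0.0]
ft_force: [-0.5, -0.7, -0.4]
grip_width: 0.0176
grasp_force: 40.0
shift [0.0008 0.0013 0.0839] turn [-0.0004  0.001   0.0009] t 22.4667
```

```bash
 python3 -m pendant '[[[0.001,0.001,0.01],[0,0,0]],[[0.001,0.001,0.03],[0,0,0]],[[0.001,0.001,0.05],[0,0,0]],[[0.001,0.001,0.066],[0,0,0]],[[0.001,0.001,0.075],[0,0,0]],[[0.001,0.001,0.08],[0,0,0]],[[0.001,0.001,0.083],[0,0,0]],[[0.001,0.001,0.0845],[0,0,0]],[[0.001,0.001,0.0845],[0,0,0]]]' -
```

```text
time_s: 23.22
tool_pos: [0.3696, 0.2038, 0.0086]
tool_rot: [0.726, 0.688, 0.0, 0.0]
ft_force: [-0.4, -0.2, -0.8]
grip_width: 0.0173
grasp_force: 40.0
```

```bash
 python3 -m pendant '[[[0,0,0.0005],[0,0,0]],[[0,0,0.001],[0,0,0]],[[0,0,0.001],[0,0,0]]]' -; python3 -m pendant '[[[0,0,0],[0,0,0]],[[0,0,0],[0,0,0]],[[0,0,0],[0,0,0]],[[0,0,0],[0,0,0]],[[0,0,0],[0,0,0]]]' 0.4;  python3 -m pendant '[[[0,0,-0.01],[0,0,0]],[[0,0,-0.03],[0,0,0]],[[0,0,-0.06],[0,0,0]],[[0,0,-0.1],[0,0,0]],[[0,0,-0.14],[0,0,0]],[[0,0.02,-0.17],[0,0,0]],[[-0.03,0.02,-0.18],[0,0,0]],[[-0.065,0.02,-0.18],[0,0,0]],[[-0.1,0.02,-0.18],[0,0,0]],[[-0.13,0.02,-0.18],[0,0,0]]]' -; python3 - <<'E'
from h import *
from h import *
for c in("scene","top"):
    im=ctrl.capture(c); cv2.imwrite(f"pics/end_{c}.png",im[:,:,::-1])
    for o,z in(("stylus",.013),("tray",.014),("weight_large",.11),("fork",.01)):
        for r in ctrl.masks_of(o,c)[:1]: print(c,o,round(r["score"],2),rect(c,r["mask"],z))
a=cv2.imread("pics/end_scene.png")[290:390,180:320]; cv2.imwrite("pics/e.png",cv2.resize(a,None,fx=5,fy=5,interpolation=2))
s=ctrl.state(); print(s["time_s"],s["tool_pos"],s["ft_force"])
E
```

```text
time_s: 23.47
tool_pos: [0.3697, 0.2041, 0.0078]
tool_rot: [0.726, 0.688, 0.001, 0.0]
ft_force: [0.1, -0.0, 0.6]
grip_width: 0.0176
grasp_force: 40.0
time_s: 23.88
tool_pos: [0.369, 0.2039, 0.0071]
tool_rot: [0.726, 0.688, -0.0, -0.0]
ft_force: [-0.6, -0.8, -0.1]
grip_width: 0.0276
grasp_force: 0.0
time_s: 24.72
tool_pos: [0.382, 0.0714, 0.1883]
tool_rot: [0.725, 0.688, 0.0, 0.001]
ft_force: [0.6, 0.2, -0.2]
grip_width: 0.0282
grasp_force: 0.0
scene stylus 0.76 (array([371.5, 190.3]), array([ 34.5, 149.8]), 0.5)
scene tray 0.65 (array([368. , 191.3]), array([216.7, 107.6]), 83.0)
scene weight_large 0.89 (array([ 441.8, -200.5]), array([ 42.4, 132.9]), 52.6)
scene fork 0.66 (array([422.8,  -0.6]), array([169.6,  25. ]), 13.7)
top stylus 0.6 (array([372.4, 249.7]), array([17.9, 29.2]), 0.8)
top tray 0.76 (array([382. , 262.1]), array([65.4, 89.8]), 83.5)
top weight_large 0.73 (array([ 443.2, -200.7]), array([43.6, 47.2]), 0.7)
top fork 0.59 (array([413.3,  -2.8]), array([162.9,  19.2]), 11.6)
25.2167 [0.38203895 0.07382481 0.18710014] [-0.17055856 -0.64738541 -0.10620757]
```

```bash
 python3 -m pendant '[[[0,0,0],[0,0,0]],[[0,0,0],[0,0,0]]]' -; python3 -c "
from rig import ctrl
print(ctrl.job_done())"
```

```text
time_s: 25.38
tool_pos: [0.382, 0.0735, 0.187]
tool_rot: [0.725, 0.689, -0.0, -0.0]
ft_force: [0.3, 0.6, 0.2]
grip_width: 0.0279
grasp_force: 0.0
the job is handed in; nothing more can be done
None
```

The job is handed in at 25.4 s: the large weight stands in the middle of the pan, the left key was pushed to its stop and held for over a second, the right key was then pushed to its stop, and the stylus is back flat in its tray. The key presses were judged from the force readings and the final positions from the detection networks, not from a last look at a picture.

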